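Pop the battery hatch of a bench tester

TASK

Get the bench tester's battery hatch open: with the fingertips, slide the yellow lock tab all the way over from the red dot to the green dot, then press the orange pad of the hatch right down and let go, so that the hatch springs up by itself and stays standing open. Do not push the hatch shut again once it has popped, and leave the reel, the parts drawer, the screwdriver and the little fuse case where they are; nothing has to be gripped or lifted.

Things in the scene. Friction and masses are not known exactly. Their poses are not given: they have to be found in the camera images.
- tester: bench tester, a heavy dark blue box 240 (x) x 280 (y) x 70 mm high, fixed. Origin: centre of its underside, z up; +y points from the red dot to the green dot (to the robot's left at yaw 0), the -x side is nearer the robot. Its flat top deck is 70 mm above the table, the hatch flush in it. Display, terminals and knob (up to 12 mm tall) stand on the far part of the deck, x > 65 mm
- lock_tab (a point): centre of the top of the yellow lock tab. The tab is 16 x 16 mm and stands 13 mm above the deck; it slides along tester +y. It lies 88 mm from the tester's origin in -x, in front of the hatch's free edge, with the deck flat on both sides of it
- lock (a joint): lock tab's slide, m: 0 = locked (next to the red dot), 0.020 = fully free at its end stop (next to the green dot). It starts at 0 to 0.003; friction is about 1.5 N and it stays where it is left. Below about 0.016 a bar under the deck blocks the hatch, which then cannot be pressed down
- press_pad (a point): centre of the orange press pad on the top face of the hatch, 28 mm (x) x 50 mm (y), flush with the hatch. It is 25 mm from the hatch's free edge and 85 mm from the hinge; when the hatch is shut it is level with the deck and 53 mm from the lock tab in x
- hatch (a joint): angle of the light grey hatch (110 mm in x, 90 in y; hinged on its far edge, opens upward), rad: 0 to 0.01 = shut and latched, -0.080 = pressed to the stop (pad 6.8 mm down), 0.95 = open. Push-push latch: pressed past -0.06 (pad 5 mm down, about 4 N; up to 20 N at the stop does no harm) and let go, a spring drives it up to 0.95, free edge 90 mm above the deck. Pushed shut it latches again
- latch_pin (a joint): hidden latch follower under the hatch, m sideways; it cannot be touched. About 0 when latched, +0.007 when the hatch is pressed in, -0.001 to -0.004 when it has popped; it goes below -0.0055 only if the popped hatch is pushed shut again
- reel_center (a point): centre of a small solder reel, red flanges, 54 mm across and 50 mm tall, standing on the table to the left (tester +y) of the tester; 25 mm above its underside
- drawer_center (a point): centre of a clear parts drawer 140 x 75 x 50 mm with a yellow label, on the table to the right (tester -y) of the tester; 25 mm above its underside
- screwdriver_grip (a point): handle of a screwdriver that lies on the table to the left of the tester
- case_center (a point): centre of a small blue fuse case 40 x 30 x 16 mm that lies on the tester's deck to the right (tester -y) of the hatch; 8 mm above the deck

How it is judged (in metres and radians):
On the way, in this order (a step that is already met when the one before it is completed fails the run):
1. the lock tab is slid fully over to the green dot (value of joint lock above 0.017 m), for 0.1 s.
2. the hatch is pressed in (value of joint hatch below -0.055 rad), for 0.02 s.
3. the hatch has popped and stands open for a second (value of joint hatch above 0.85 rad), for 1 s.
At the end, for the whole second after the job is handed in: the hatch stands open at more than 0.85 rad and at rest, the lock tab is at more than 17 of its 20 mm towards the green dot, and the reel, drawer, screwdriver and fuse case are each within 20 mm of where they started (value of joint hatch above 0.85 rad and velocity of joint hatch between -0.1 and 0.1 rad/s and value of joint lock above 0.017 m and value of joint latch_pin above -0.0055 m and distance of each of reel_center, drawer_center, screwdriver_grip, case_center from where it was at the start of the episode below 0.02 m); the robot touches nothing.
It fails at once if the popped hatch is pushed shut again (value of joint latch_pin below -0.0055 m).
It fails at once if the reel, the drawer, the screwdriver or the fuse case is lifted, carried or pushed more than 20 mm (distance of any of reel_center, drawer_center, screwdriver_grip, case_center from where it was at the start of the episode above 0.02 m).
It also fails if it takes over 43 s, if anything falls off the work surface, if the arm or the gripper's body presses on something with over 40 N, if the wrist force passes 120 N, or if a joint passes its speed limit or range.

ROBOT

A 6-joint arm with a two-finger parallel gripper is mounted at the origin on the work surface. World frame = base frame: x ahead of the robot, y to its left, z up, the work surface at z = 0. Lengths are in m, angles in degrees, forces in N, time in s.
With the tool pointing down it reaches from about 0.25 to 0.725 m from the base axis. Payload 9.7 kg.
Tool frame: the origin (TCP) lies at the very end of the fingers, on their centre line; the grasp point (between the pads) lies 19 mm behind it; x points along the fingers, z is the direction in which the jaws open and shut, and the axes are right-handed (so a half turn about x gives the same grasp; the last joint's range is limited). The gripper opens to 85 mm and grips with 20 to 120 N. Pads are 22 mm wide; open, the fingers measure 114 mm over their backs; the gripper's body (76 mm by 85 mm) begins 54 mm behind the grasp point. The pads swing forward as they close: fully open they stand 13 mm farther back than shut.
Start: joints at [-67.838, 4.979, 10.078, 95.1, 0, 90], TCP at [0.207, -0.509, 0.231] pointing down, gripper open.
Joint ranges: [-179.16, 179.16], [-48.56, 103.87], [-65.8, 70.77], [-126.05, 130.52], [-82.76, 87.17], [-180, 180]. Speed limits (degrees/s): [127.2, 127.2, 147.25, 180, 180, 180].

INTERFACE

Orientations are given as [roll, pitch, yaw] about the fixed x, y, z axes, in that order (R = Rz(yaw) Ry(pitch) Rx(roll)).
In Python, from workcell import sensors, vision, job_done gives the robot as it stands.
- The arm moves only by the tool carry_out, never from a script. Its argument "increments" is a list of rows, each a list of 7 numbers: the turn, a rotation vector about the tool's x, y, z in degrees, then the shift along the tool's x, y, z in mm, then the opening in per cent of the stroke, from 0 (shut) to 100 (fully open). A call has 1 to 12 rows; each row shifts and turns the commanded pose from where the row before left it, along the tool's axes as they then stand; what a row does not reach is not made up. A row lasts 1/8 s, in which the tool goes at most 62.5 mm and 10.7 degrees, less where a joint would pass 70% of its speed; a pose out of reach is approached as far as the arm can. A call is refused whole if a number of a shift passes 62.5 or a number of a turn 10.7, either way. A call with a gripper value outside its range is refused whole. The fingers move at their own pace and stop on an object; "squeeze" is the grip in N (left out, the last holds). Time passes only in rows, so rows that do not move let the fingers close. It gives the time, the measured TCP pose, the force and the opening at its end, in the units of the state.
- sensors.get_obs(): the state, without advancing time (a new reading comes with each control period).
- vision.camera(name): name is "scene" or "top"; returns the picture (400x640x3 uint8, red, green, blue); there is no depth.
- vision.calibration(name): a dict with "camera_matrix" (3x3 intrinsics, pixels), "extrinsics" (4x4, takes a point from world to camera coordinates). Camera axes: x right, y up, looking along -z (the intrinsics and any distortion apply to the point x, -y, -z); pixel columns grow to the right and rows downward; lengths in m; the calibration is good to about 2 mm. A picture is of the moment at which its call begins. calibration takes no time and is no camera call.
- job_done(): hands the job in, once; it reports no verdict.
The state is a dict: "time": time; "q": joint angles; "qd": joint speeds; "joint_efforts": joint torques, N m; "ee_pos": TCP position; "tcp_rot": TCP orientation; "wrist_force": force on the tool from outside, world axes, zero at the start; "torque": the same for the moment, N m; "opening": finger opening in m.
Only numpy, scipy, OpenCV 4.12 (cv2) and the standard library are available. Lean on these libraries where they do the work, as an engineer would, in place of code of your own. Each camera call takes 0.05 s, during which the arm holds its last target.

## Working session

There is one attempt and no reset: what is moved stays moved. The work goes in short steps, Python scripts to look and compute and a tool call to move; the robot and the scene stay as the last step left them, time stands still between calls to the robot, and variables do not carry over. Pictures are saved under pics/ and viewed, and the job is handed in when it is done.

Besides the shell and the picture viewer there is one more tool, called after "Call:" as name([rows], argument=value, ...), one row to a line, values as JSON. carry_out: Moves the arm, as the interface text tells. Its arguments: {"type":"object","properties":{"increments":{"type":"array"},"squeeze":{"type":"number"}},"required":["increments"]}

```bash
mkdir -p pics; python3 - <<'E'
from workcell import sensors, vision
import cv2,numpy as np
o=sensors.get_obs();print({k:np.round(v,3).tolist() for k,v in o.items()})
for n in("scene","top"):
    im=vision.camera(n);cv2.imwrite(f"pics/{n}0.png",im[:,:,::-1])
    c=vision.calibration(n);print(n,{k:np.round(v,4).tolist() if not isinstance(v,str) else v for k,v in c.items()})
E
```

```text
{'time': 0.0, 'q': [-67.84, 5.012, 10.036, 95.099, -0.001, 90.001], 'qd': [-0.006, 0.019, 0.048, -0.059, -0.027, 0.039], 'joint_efforts': [-0.002, -52.038, 46.481, 0.016, -0.0, -0.0], 'ee_pos': [0.207, -0.509, 0.231], 'tcp_rot': [-179.23, 89.925, 112.929], 'wrist_force': [-0.039, -0.248, -0.322], 'torque': [0.003, 0.008, 0.028], 'opening': 0.085}
scene {'camera_matrix': [[407.743, 0.0, 321.6059], [0.0, 407.743, 201.827], [0.0, 0.0, 1.0]], 'extrinsics': [[0.5979, 0.8015, 0.0044, -0.473], [-0.478, 0.3521, 0.8047, 0.1962], [0.6435, -0.4833, 0.5936, -1.2866], [0.0, 0.0, 0.0, 1.0]]}
top {'camera_matrix': [[468.1663, 0.0, 326.9664], [0.0, 468.1663, 201.2242], [0.0, 0.0, 1.0]], 'extrinsics': [[0.0171, -0.9996, 0.0208, 0.0829], [0.9867, 0.0202, 0.1614, -0.6392], [-0.1618, 0.0178, 0.9867, -1.3064], [0.0, 0.0, 0.0, 1.0]]}
```

View pics/scene0.png

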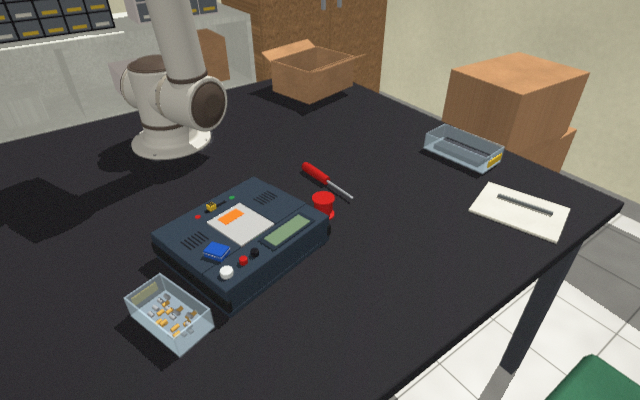

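View pics/top0.png

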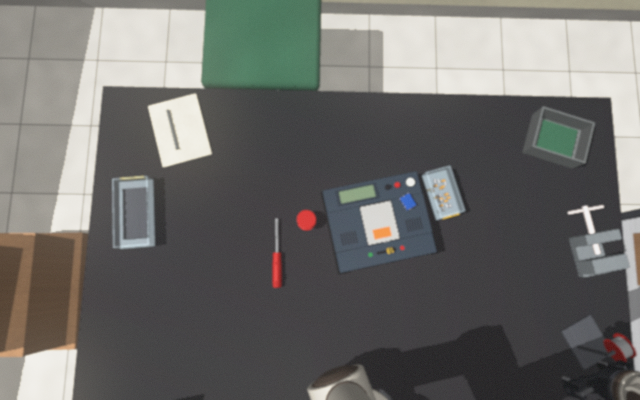

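The top view shows the tester with the yellow tab at about (389,251), the orange pad at (382,233), the green dot at (370,254) and the red dot at (402,248). In the scene view the tab is at (211,206) and the pad at (231,216). The fuse case, drawer, reel and screwdriver are well clear of the tab. Next I'll measure these points.

```bash
cat > h.py <<'E'
import cv2,numpy as np
from workcell import vision
def ray(n,u,v):
    c=vision.calibration(n);K=np.array(c["camera_matrix"]);E=np.array(c["extrinsics"])
    d=np.linalg.inv(K)@[u,v,1];d=np.array([d[0],-d[1],-d[2]])
    R=E[:3,:3];return -R.T@E[:3,3],R.T@d
def plane(n,u,v,z):
    o,d=ray(n,u,v);return o+d*(z-o[2])/d[2]
def tri(a,b):
    (o1,d1),(o2,d2)=ray(*a),ray(*b)
    s=np.linalg.lstsq(np.c_[d1,-d2],o2-o1,rcond=None)[0]
    p,q=o1+s[0]*d1,o2+s[1]*d2;return (p+q)/2,np.linalg.norm(p-q)
R={"tab":(18,32,0.070),"orange":(8,17,0),"red":(0,6,0),"green":(60,85,0)}
def blobs(im,roi,lo,hi,smin=140,vmin=70):
    x0,y0,x1,y1=roi;h=cv2.cvtColor(im,cv2.COLOR_RGB2HSV)
    m=cv2.inRange(h,(lo,smin,vmin),(hi,255,255));M=np.zeros_like(m);M[y0:y1,x0:x1]=m[y0:y1,x0:x1]
    n,_,st,ce=cv2.connectedComponentsWithStats(M);
    return [(ce[i].round(2).tolist(),st[i].tolist()) for i in range(1,n) if st[i][4]>2]
E
python3 - <<'E'
from h import *
ro={"top":(345,220,420,265),"scene":(185,185,250,230)}
for n in ro:
    im=cv2.imread(f"pics/{n}0.png")[:,:,::-1].copy()
    for nm,lo,hi in(("yellow",19,33),("orange",7,18),("red",0,6),("green",55,90)):
        for c,s in blobs(im,ro[n],lo,hi,smin=110): print(n,nm,c,s,[plane(n,*c,z)[:2].round(4).tolist() for z in(.07,.083)])
    x0,y0,x1,y1=ro[n]
    cv2.imwrite(f"pics/{n}0z.png",cv2.resize(im[y0:y1,x0:x1,::-1],None,fx=8,fy=8,interpolation=cv2.INTER_CUBIC))
E
```

```text
top yellow [389.54, 250.19] [386, 248, 8, 6, 37] [[0.4982, -0.0835], [0.4974, -0.0815]]
top orange [381.66, 232.48] [373, 227, 18, 12, 149] [[0.5478, -0.0614], [0.5466, -0.0596]]
top red [401.5, 247.5] [401, 247, 2, 2, 4] [[0.5064, -0.1174], [0.5055, -0.1151]]
top green [370.0, 254.2] [369, 253, 3, 4, 10] [[0.486, -0.0284], [0.4853, -0.0269]]
scene yellow [210.93, 206.34] [206, 202, 11, 10, 73] [[0.4912, -0.0784], [0.5084, -0.084]]
scene orange [230.4, 216.17] [218, 209, 26, 16, 199] [[0.5478, -0.0599], [0.5637, -0.0659]]
scene red [197.21, 216.36] [195, 215, 6, 4, 14] [[0.5068, -0.1166], [0.5236, -0.1213]]
scene green [231.26, 197.16] [229, 196, 6, 4, 19] [[0.4864, -0.0271], [0.5037, -0.0339]]
```

View pics/top0z.png

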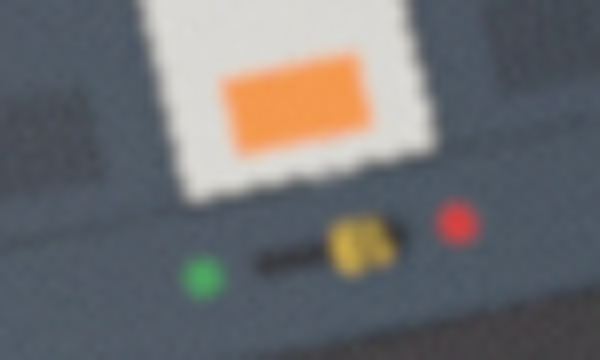

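View pics/scene0z.png

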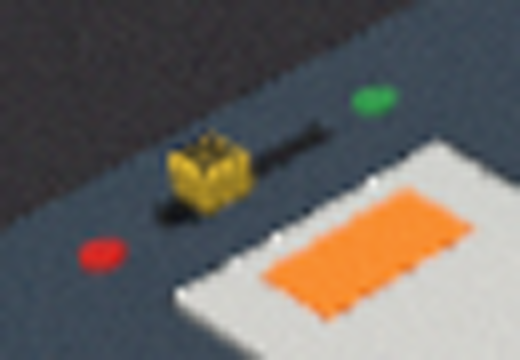

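The zooms show the tab next to the red dot. The two views agree: tester yaw is about 12.9°, and the tab-to-pad distance is 52.7 mm against the 53 mm given. Next I'll work out the moves.

```bash
cat >> h.py <<'E'
from workcell import sensors
from scipy.spatial.transform import Rotation as Ro
red,green=np.array([.5066,-.117]),np.array([.4862,-.0278])
ty=(green-red)/np.linalg.norm(green-red);tx=np.array([ty[1],-ty[0]])
pad=np.array([.5478,-.0607]);mid=(pad-.053*tx+(red+green)/2)/2
def loc(p): p=np.array(p[:2])-mid;return np.round([p@tx*1000,p@ty*1000],1)   # mm in tester axes about slot centre
def rot(o): return Ro.from_euler('xyz',o['tcp_rot'],degrees=True).as_matrix()
def to(t):
    o=sensors.get_obs();return np.round(rot(o).T@(np.array(t)-o['ee_pos'])*1000,1)
def T(x,y,z): return np.r_[mid+tx*x/1000+ty*y/1000,z]
E
python3 - <<'E'
from h import *
o=sensors.get_obs();R=rot(o);print(R.round(3))
yaw=np.degrees(np.arctan2(tx[1],tx[0]));print("yaw",yaw,"mid",mid)
for w in((.4977,-.0823),(.5005,-.0814),pad):print(loc(w))
# turn about tool x so that tool z -> +-ty or tool y -> +-ty
for nm,d in(("z->ty",ty),("z->-ty",-ty),("z->tx",tx),("z->-tx",-tx)):
    v=R.T@np.r_[d,0];print(nm,np.degrees(np.arctan2(-v[1],v[2])))
print(to(T(0,-40,.231)))
E
```

```text
[[-0.     0.926  0.377]
 [ 0.001  0.377 -0.926]
 [-1.     0.    -0.001]]
yaw 12.881977789885225 mid [ 0.49626697 -0.072458  ]
[-0.8 -9.9]
[ 2.1 -9.7]
[52.9 -0. ]
z->ty -170.7216546111387
z->-ty 9.27834538886131
z->tx -80.72166696109737
z->-tx 99.27833303890263
[  -0.   425.8 -256. ]
```

Call:
carry_out([
  [9.3, 0, 0, 0, 0, 0, 0],
  [0, 0, 0, 0, 0, 0, 0],
  [0, 0, 0, 0, 0, 0, 0],
], squeeze=20)

```text
time: 0.48
ee_pos: [0.2074, -0.5093, 0.2311]
tcp_rot: [-168.8, 90.0, 114.3]
wrist_force: [0.7, -0.4, -0.6]
opening: 0.0322
```

```bash
python3 - <<'E'
from h import *
o=sensors.get_obs();print(to(T(0,-40,.231)),to(T(0,-40,.12)),o['ee_pos'],rot(o).round(3),o['opening'],o['time'])
E
```

```text
[ 2.000e-01  3.799e+02 -3.203e+02] [ 111.2  379.9 -320.3] [ 0.20744828 -0.50930394  0.23109158] [[-0.     0.974  0.226]
 [ 0.     0.226 -0.974]
 [-1.    -0.    -0.   ]] 0.032185042250833885 0.475
```

Call:
carry_out([
  [0, 0, 0, 0, 38, -32, 0],
  [0, 0, 0, 0, 38, -32, 0],
  [0, 0, 0, 0, 38, -32, 0],
  [0, 0, 0, 0, 38, -32, 0],
  [0, 0, 0, 0, 38, -32, 0],
  [0, 0, 0, 0, 38, -32, 0],
  [0, 0, 0, 0, 38, -32, 0],
  [0, 0, 0, 0, 38, -32, 0],
  [0, 0, 0, 0, 38, -32, 0],
  [0, 0, 0, 0, 38, -32, 0],
  [0, 0, 0, 0, 0, 0, 0],
  [0, 0, 0, 0, 0, 0, 0],
])

```text
time: 1.98
ee_pos: [0.5066, -0.1128, 0.2312]
tcp_rot: [-84.0, 90.0, -161.0]
wrist_force: [-0.2, -0.2, 1.0]
opening: -0.0001
```

```bash
python3 - <<'E'
from h import *
im=vision.camera("scene");cv2.imwrite("pics/s1.png",cv2.resize(im[80:330,100:400,::-1],None,fx=2.6,fy=2.4))
o=sensors.get_obs();print(to(T(0,-40,.100)),loc(o['ee_pos']),o['ee_pos'],rot(o).round(3),o['opening'],o['time'],o['wrist_force'])
E
```

```text
[131.3  -0.7  -2. ] [  0.7 -42. ] [ 0.50634252 -0.11325464  0.23132766] [[-0.     0.975  0.223]
 [-0.     0.223 -0.975]
 [-1.    -0.     0.   ]] 3.200046990738702e-05 2.025 [-0.40820875 -0.65795749  0.4866054 ]
```

View pics/s1.png

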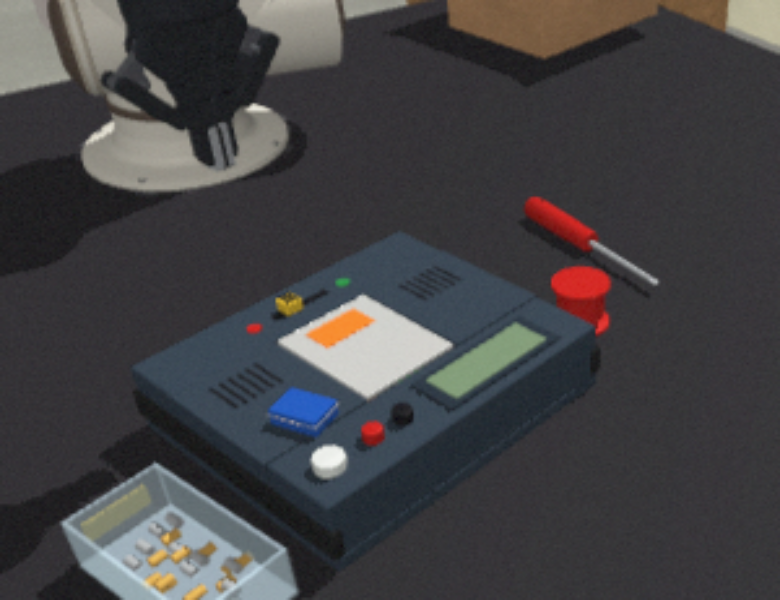

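The picture shows the closed gripper above the red-dot side of the deck. The tab is untouched at about (290,302) and nothing else has moved.

Call:
carry_out([
  [0, 0, 0, 45, 0, 0, 0],
  [0, 0, 0, 45, 0, 0, 0],
  [0, 0, 0, 40, 0, 0, 0],
  [0, 0, 0, 15, 0, 0, 0],
  [0, 0, 0, 5, 0, 0, 0],
  [0, 0, 0, 4, 0, 0, 0],
  [0, 0, 0, 0, 0, 0, 0],
  [0, 0, 0, 0, 0, 0, 0],
])

```text
time: 3.02
ee_pos: [0.5071, -0.1129, 0.0781]
tcp_rot: [64.0, 89.9, -13.1]
wrist_force: [-0.3, 0.3, 0.7]
opening: 0.0003
```

```bash
python3 - <<'E'
from h import *
im=vision.camera("scene");cv2.imwrite("pics/s2.png",cv2.resize(im[80:330,100:400,::-1],None,fx=2.6,fy=2.4))
o=sensors.get_obs();print(to(T(0,-42,.076)),loc(o['ee_pos']),o['ee_pos'],o['opening'],o['time'],o['wrist_force'])
E
```

```text
[ 2.  -1.6  0.2] [  1.5 -41.8] [ 0.50709022 -0.11283636  0.07797907] 8.327955490858425e-05 3.075 [-0.39884054 -0.30600299 -0.38617174]
```

View pics/s2.png

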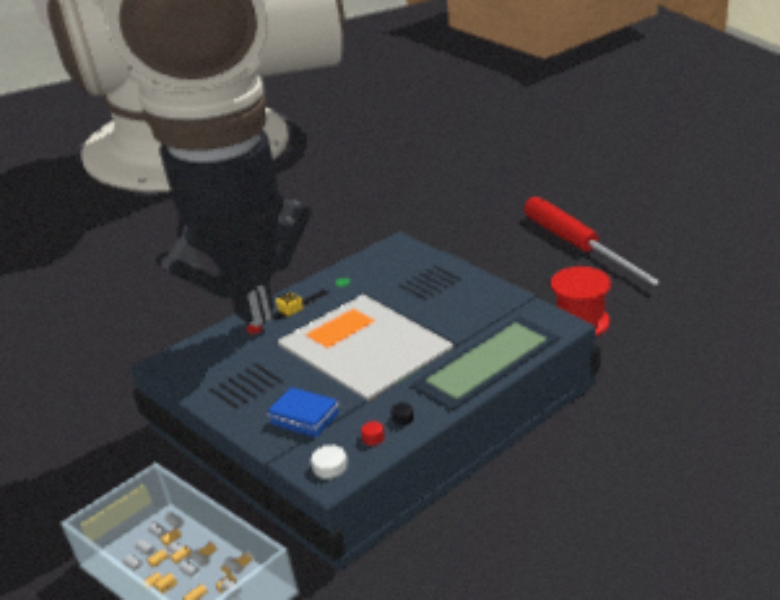

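The fingertip is beside the tab at about (258,310), over the red dot, with a clear gap to the tab at (290,302). Now I'll push.

Call:
carry_out([
  [0, 0, 0, 2.5, -1, 0, 0],
  [0, 0, 0, 0, 0, -6, 0],
  [0, 0, 0, 0, 0, -4, 0],
  [0, 0, 0, 0, 0, -4, 0],
  [0, 0, 0, 0, 0, -4, 0],
  [0, 0, 0, 0, 0, -4, 0],
  [0, 0, 0, 0, 0, -3, 0],
  [0, 0, 0, 0, 0, 0, 0],
])

```text
time: 4.08
ee_pos: [0.5001, -0.0884, 0.0748]
tcp_rot: [167.4, 90.0, 90.2]
wrist_force: [0.3, -1.0, 0.1]
opening: 0.0001
```

```bash
python3 - <<'E'
from h import *
im=vision.camera("scene");cv2.imwrite("pics/s3.png",cv2.resize(im[170:250,170:270,::-1],None,fx=8,fy=7,interpolation=2))
o=sensors.get_obs();print(loc(o['ee_pos']),o['ee_pos'],o['opening'],o['time'],o['wrist_force'],o['wrist_force'][:2]@ty)
E
```

```text
[  0.2 -16.4] [ 0.50015756 -0.08841916  0.0748136 ] 6.076926977893717e-05 4.125 [-0.39069933 -0.11474688  0.5355164 ] -0.024754982762346705
```

View pics/s3.png

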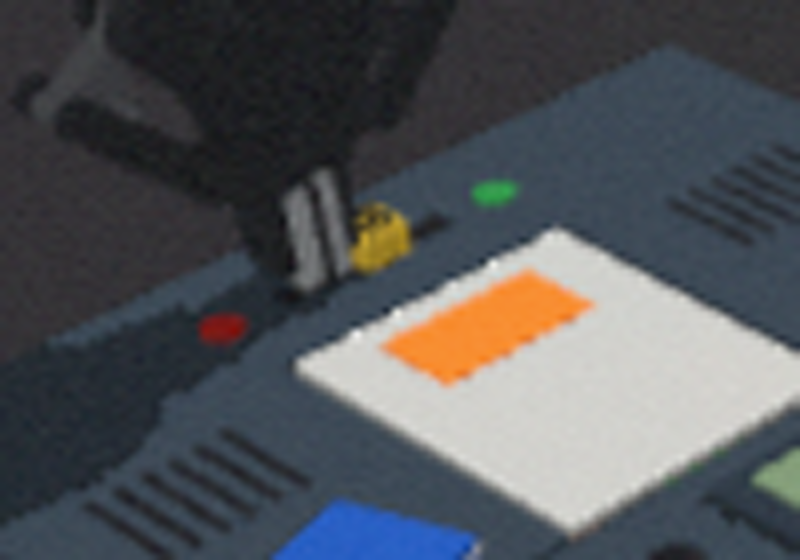

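The tab at about (380,238) has moved toward the green dot and the finger is against it. Some slot is left ahead of it, so I'll keep pushing to the stop.

Call:
carry_out([
  [0, 0, 0, 0, 0, -2, 0],
  [0, 0, 0, 0, 0, -2, 0],
  [0, 0, 0, 0, 0, 0, 0],
])

```text
time: 4.5
ee_pos: [0.4993, -0.0846, 0.0748]
tcp_rot: [105.7, 90.0, 28.6]
wrist_force: [-0.2, -0.7, -0.1]
opening: 0.0002
```

Call:
carry_out([
  [0, 0, 0, 0, 0, -2, 0],
  [0, 0, 0, 0, 0, 0, 0],
])

```text
time: 4.75
ee_pos: [0.4988, -0.0827, 0.0748]
tcp_rot: [169.7, 90.0, 92.5]
wrist_force: [0.5, -0.4, 0.6]
opening: 0.0001
```

Call:
carry_out([
  [0, 0, 0, 0, 0, -1, 0],
  [0, 0, 0, 0, 0, 0, 0],
])

```text
time: 5.0
ee_pos: [0.4987, -0.0819, 0.0748]
tcp_rot: [23.5, 90.0, -53.6]
wrist_force: [0.2, -1.7, -0.3]
opening: 0.0
```

```bash
python3 - <<'E'
from h import *
im=vision.camera("scene");cv2.imwrite("pics/s4.png",cv2.resize(im[170:250,170:270,::-1],None,fx=8,fy=7,interpolation=2))
o=sensors.get_obs();print(loc(o['ee_pos']),o['ee_pos'],o['opening'],o['time'],o['wrist_force'],o['wrist_force'][:2]@ty)
E
```

```text
[ 0.2 -9.7] [ 0.49863905 -0.08188766  0.07480686] -4.393802983112821e-05 5.05 [-0.06907236 -2.57756431  0.15053567] -2.4972913123348817
```

View pics/s4.png

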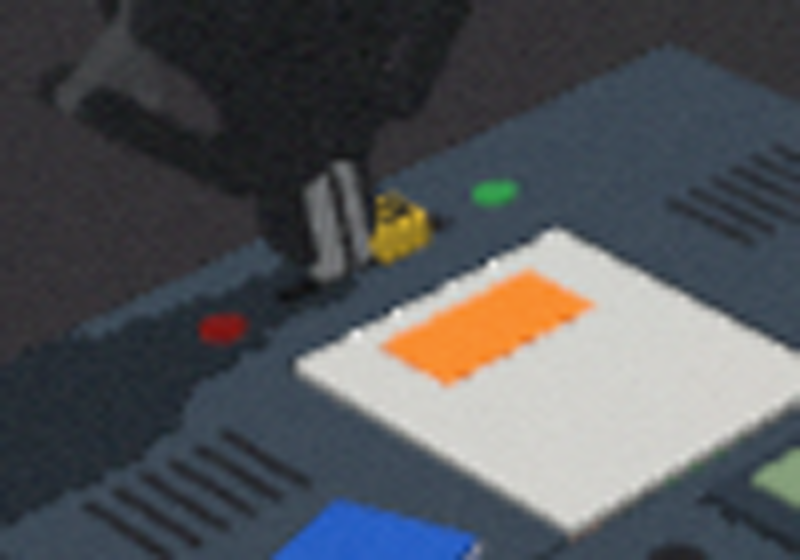

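The tab is now at about (402,228), near the end of the slot, but the force has not risen clearly yet. I'll continue.

Call:
carry_out([
  [0, 0, 0, 0, 0, -1, 0],
  [0, 0, 0, 0, 0, 0, 0],
])

```text
time: 5.3
ee_pos: [0.4986, -0.0816, 0.0748]
tcp_rot: [0.5, 89.9, -76.6]
wrist_force: [1.3, -5.6, -0.7]
opening: 0.0001
```

Call:
carry_out([
  [0, 0, 0, 0, 0, -1, 0],
  [0, 0, 0, 0, 0, 0, 0],
])

```text
time: 5.55
ee_pos: [0.4985, -0.0813, 0.0749]
tcp_rot: [0.5, 89.8, -76.7]
wrist_force: [2.7, -10.0, -1.9]
opening: -0.0002
```

Call:
carry_out([
  [0, 0, 0, 0, 0, -1, 0],
  [0, 0, 0, 0, 0, 0, 0],
])

```text
time: 5.8
ee_pos: [0.4985, -0.0811, 0.0749]
tcp_rot: [-0.1, 89.7, -77.3]
wrist_force: [2.2, -14.2, -2.5]
opening: -0.0002
```

The tab is at its end stop: the force climbs to 14 N while the TCP holds still. I'll back off, lift, and check the tab.

Call:
carry_out([
  [0, 0, 0, 0, 0, 10, 0],
  [0, 0, 0, 0, 0, 5, 0],
  [0, 0, 0, -30, 0, 0, 0],
  [0, 0, 0, -40, 0, 0, 0],
  [0, 0, 0, -40, 0, 0, 0],
  [0, 0, 0, -40, 0, 0, 0],
  [0, 0, 0, 0, 0, 0, 0],
])

```text
time: 6.68
ee_pos: [0.5024, -0.0936, 0.2279]
tcp_rot: [73.7, 89.7, -3.5]
wrist_force: [-0.5, -0.5, 0.6]
opening: 0.0003
```

```bash
python3 - <<'E'
from h import *
im=vision.camera("scene");cv2.imwrite("pics/s5.png",cv2.resize(im[170:250,170:270,::-1],None,fx=8,fy=7,interpolation=2))
for c,s in blobs(im,(185,185,250,230),19,33,110): print(c,s,loc(plane("scene",*c,.0775)))
o=sensors.get_obs();print(loc(o['ee_pos']),to(np.r_[pad,.1]),o['ee_pos'],o['time'],o['wrist_force'])
E
```

```text
[218.23, 202.37] [214, 198, 10, 10, 70] [3.1 9.3]
[  0.7 -21.8] [125.9  51.8 -21.8] [ 0.50184652 -0.09350067  0.22583906] 6.725 [ 0.01156376  0.46974291 -0.30123194]
```

View pics/s5.png

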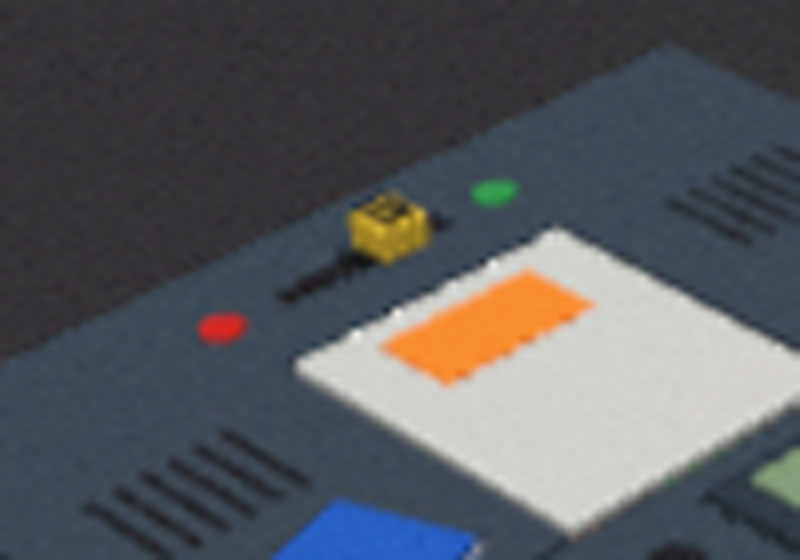

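The tab now sits at the green-dot end, at +9.3 mm against −9.7 mm before, so it has travelled about 19 mm. Next I'll move over the pad and down.

Call:
carry_out([
  [0, 0, 0, 0, 26, -11, 0],
  [0, 0, 0, 0, 26, -11, 0],
  [0, 0, 0, 45, 0, 0, 0],
  [0, 0, 0, 45, 0, 0, 0],
  [0, 0, 0, 35, 0, 0, 0],
  [0, 0, 0, 20, 0, 0, 0],
  [0, 0, 0, 0, 0, 0, 0],
  [0, 0, 0, 0, 0, 0, 0],
])

```text
time: 7.72
ee_pos: [0.5471, -0.0605, 0.0801]
tcp_rot: [127.9, 90.0, 50.7]
wrist_force: [-0.2, 0.3, 0.0]
opening: 0.0001
```

```bash
python3 - <<'E'
from h import *
im=vision.camera("scene");cv2.imwrite("pics/s6.png",cv2.resize(im[150:250,160:285,::-1],None,fx=6,fy=6,interpolation=2))
o=sensors.get_obs();print(loc(o['ee_pos']),to(np.r_[pad,.07]),o['ee_pos'],o['time'],o['wrist_force'])
E
```

```text
[52.5  0.2] [10.6  0.3  0.3] [ 0.5474378  -0.06051879  0.08061214] 7.775 [0.45091358 0.66769122 0.11827803]
```

View pics/s6.png

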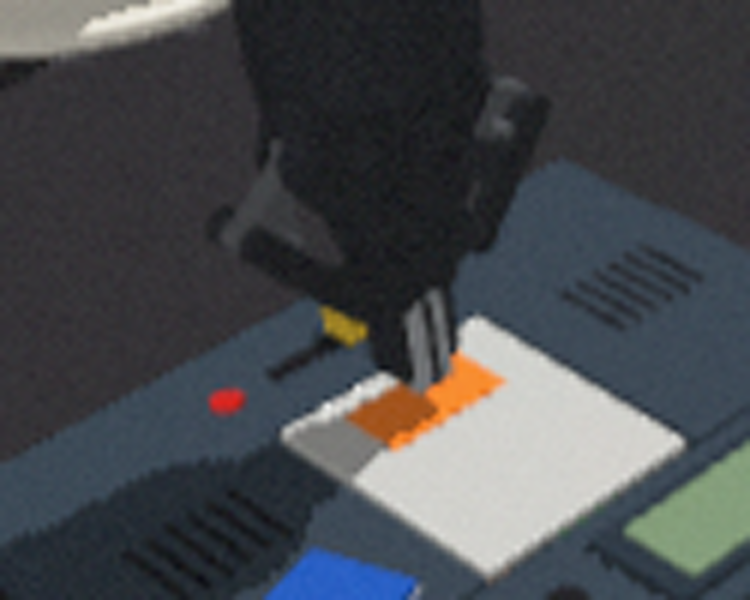

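The finger is over the orange pad at about (425,385), roughly 10 mm above it. Now I'll press in small steps.

Call:
carry_out([
  [0, 0, 0, 8, 0, 0, 0],
  [0, 0, 0, 3, 0, 0, 0],
  [0, 0, 0, 2, 0, 0, 0],
  [0, 0, 0, 0, 0, 0, 0],
])

```text
time: 8.28
ee_pos: [0.5474, -0.0605, 0.0671]
tcp_rot: [74.0, 89.9, -3.1]
wrist_force: [1.0, 0.3, 3.3]
opening: -0.0002
```

Call:
carry_out([
  [0, 0, 0, 2, 0, 0, 0],
  [0, 0, 0, 1, 0, 0, 0],
  [0, 0, 0, 0, 0, 0, 0],
])

```text
time: 8.65
ee_pos: [0.5473, -0.0605, 0.0638]
tcp_rot: [73.3, 90.0, -3.8]
wrist_force: [3.4, 0.4, 4.4]
opening: 0.0001
```

Call:
carry_out([
  [0, 0, 0, 1, 0, 0, 0],
  [0, 0, 0, 1, 0, 0, 0],
  [0, 0, 0, 0, 0, 0, 0],
])

```text
time: 9.02
ee_pos: [0.5475, -0.0606, 0.0634]
tcp_rot: [70.2, 89.9, -7.0]
wrist_force: [-1.0, 0.3, 14.0]
opening: -0.0002
```

At the stop: 14 N and no further travel. I'll release straight up, quickly.

Call:
carry_out([
  [0, 0, 0, -55, 0, 0, 0],
  [0, 0, 0, -60, 0, 0, 0],
  [0, 0, 0, -60, 0, 0, 0],
  [0, 0, 0, -50, 0, 0, 0],
  [0, 0, 0, 0, 0, 0, 0],
  [0, 0, 0, 0, 0, 0, 0],
  [0, 0, 0, 0, 0, 0, 0],
  [0, 0, 0, 0, 0, 0, 0],
  [0, 0, 0, 0, 0, 0, 0],
  [0, 0, 0, 0, 0, 0, 0],
  [0, 0, 0, 0, 0, 0, 0],
  [0, 0, 0, 0, 0, 0, 0],
])

```text
time: 10.52
ee_pos: [0.5471, -0.0605, 0.2868]
tcp_rot: [57.4, 90.0, -19.8]
wrist_force: [-0.5, -0.8, 0.1]
opening: 0.0
```

```bash
python3 - <<'E'
from h import *
im=vision.camera("scene");cv2.imwrite("pics/s7.png",cv2.resize(im[80:330,100:400,::-1],None,fx=2.6,fy=2.4))
for c,s in blobs(im,(185,185,250,230),19,33,110): print(c,s,loc(plane("scene",*c,.0775)))
o=sensors.get_obs();print(o['ee_pos'],o['time'],o['wrist_force'])
E
```

```text
[215.11, 203.28] [214, 200, 4, 7, 18] [0.6 2.7]
[ 0.54710755 -0.06048672  0.28684162] 10.575 [-0.14901219  0.02033917  0.17778857]
```

View pics/s7.png

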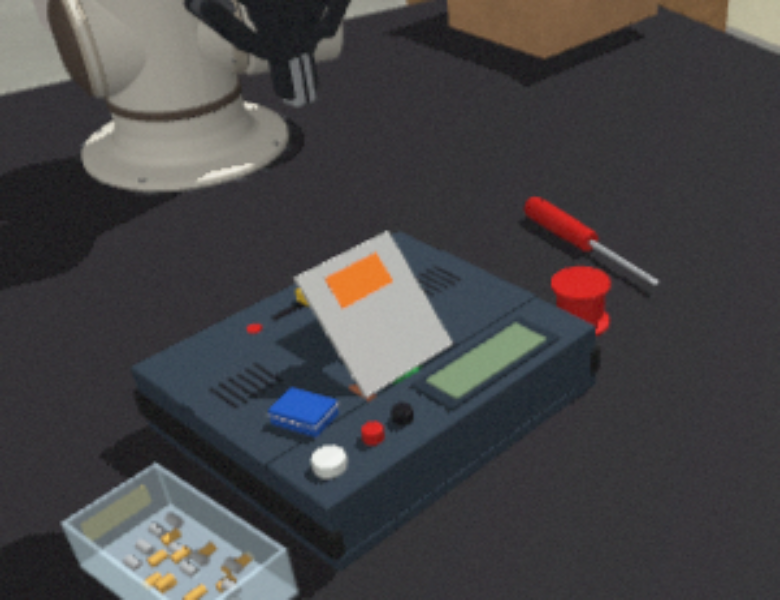

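The hatch stands open, with the orange pad at about (358,280) and the hand clear above. The tab is partly hidden, but its left edge is at pixel 214, as before. I'll move aside and check the angle from both views.

Call:
carry_out([
  [0, 0, 0, 0, 0, 50, 0],
  [0, 0, 0, 0, 0, 50, 0],
  [0, 0, 0, 0, 0, 50, 0],
  [0, 0, 0, 0, 0, 50, 0],
  [0, 0, 0, 0, 0, 50, 0],
  [0, 0, 0, 0, 0, 0, 0],
  [0, 0, 0, 0, 0, 0, 0],
  [0, 0, 0, 0, 0, 0, 0],
  [0, 0, 0, 0, 0, 0, 0],
  [0, 0, 0, 0, 0, 0, 0],
  [0, 0, 0, 0, 0, 0, 0],
  [0, 0, 0, 0, 0, 0, 0],
])

```text
time: 12.08
ee_pos: [0.6027, -0.3041, 0.2868]
tcp_rot: [-1.0, 90.0, -78.2]
wrist_force: [-0.5, -1.0, 1.1]
opening: 0.0001
```

```bash
python3 - <<'E'
from h import *
I={n:vision.camera(n) for n in("scene","top")}
cv2.imwrite("pics/t8.png",cv2.resize(I["top"][140:300,230:480,::-1],None,fx=3.2,fy=3.2))
b={n:max(blobs(I[n],r,4,18,110),key=lambda a:a[1][4]) for n,r in(("scene",(200,150,270,230)),("top",(350,200,420,260)))}
p,e=tri(("scene",*b["scene"][0]),("top",*b["top"][0]));h=mid+tx*.138
print(b,p,e,loc(p),"angle",np.arctan2(p[2]-.07,(h-p[:2])@tx))
for c,s in blobs(I["top"],(350,235,420,265),19,33,110): print("tab",c,s,loc(plane("top",*c,.078)))
# others: before/after centroids
for n,nm,roi,lo,hi in(("scene","reel",(305,185,345,225),0,6),("scene","driver",(295,155,335,190),0,6),("scene","case",(195,235,235,265),100,125)):
  for im in(cv2.imread("pics/scene0.png")[:,:,::-1].copy(),I[n]): print(nm,max(blobs(im,roi,lo,hi),key=lambda a:a[1][4]))
d=cv2.absdiff(cv2.imread("pics/scene0.png")[270:360,115:220],I["scene"][270:360,115:220,::-1]);print("drawer diff",d.mean())
E
```

```text
{'scene': ([237.45, 196.33], [225, 185, 26, 23, 326]), 'top': ([382.22, 217.09], [373, 214, 19, 7, 86])} [ 0.58297115 -0.05301072  0.13907729] 0.0010911118242578292 [88.9 -0.4] angle 0.952452422520198
tab [382.74, 251.44] [379, 249, 8, 6, 39] [-0.2  9.6]
reel ([324.01, 201.92], [312, 191, 23, 29, 428])
reel ([324.0, 201.75], [312, 191, 23, 28, 414])
driver ([314.93, 172.21], [302, 162, 28, 23, 270])
driver ([314.84, 172.16], [302, 162, 28, 23, 261])
case ([215.82, 248.88], [203, 241, 26, 17, 260])
case ([216.08, 250.6], [203, 241, 27, 21, 344])
drawer diff 2.348641975308642
```

View pics/t8.png

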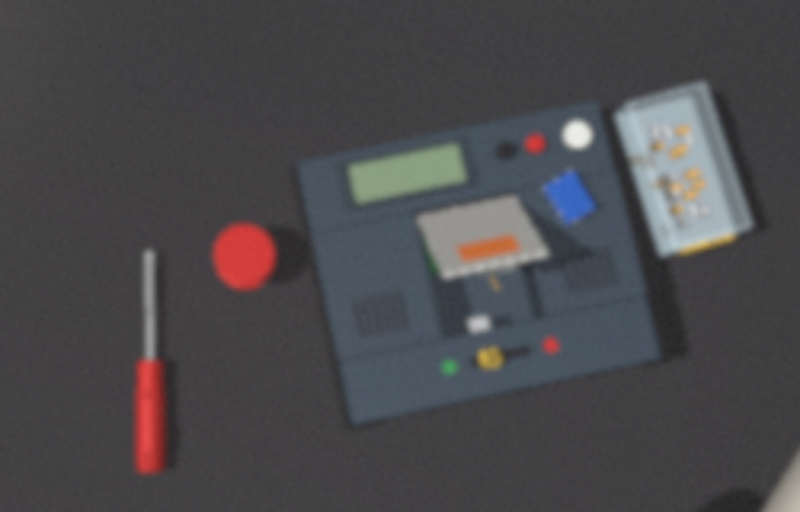

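The hatch is open at about 0.952 rad and the tab is at its green-dot end (490,357). The other things are in place and the arm is clear, so I'm handing in.

```bash
python3 -c "
from workcell import job_done
print(job_done())"
```

```text
the job is handed in; nothing more can be done
None
```

The battery hatch is open and stays up by itself, and I handed the job in at about 12 s of the 43 s limit. The hand-in gives no verdict.

With the fingers closed, I slid the yellow tab over to its end stop, where the push force rose to 14 N with no further travel. I then pressed the orange pad to its stop (14 N) and lifted straight up, and the hatch popped open. The arm ended clear of everything.

Last checks, taken before handing in:
- **Hatch:** it stands at about 0.95 rad, measured from both cameras, which agreed to about 1 mm.
- **Lock tab:** it moved from −9.8 mm to about +9.5 mm about the middle of its slot. That is roughly 19 mm of travel, give or take 1 mm, and the end-stop force supports it.
- **Reel and screwdriver:** their image positions are unchanged to within 0.2 px.
- **Drawer:** its image region is essentially unchanged.
- **Fuse case:** its colour blob shifted 1.7 px in the scene view. I put that down to the changed light, because the blob's left and top edges stayed where they were and the top view shows no visible move.

No check failed. I could not measure the latch pin, but nothing touched the hatch after it popped.

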